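Snap down the column stand's step and load the column cage

ROBOT

A 6-joint arm with a two-finger parallel gripper is mounted at the origin on the work surface. World frame = base frame: x ahead of the robot, y to its left, z up, the work surface at z = 0. Lengths are in m, angles in degrees, forces in N, time in s.
With the tool pointing down it reaches from about 0.3 to 0.75 m from the base axis. Payload 8.5 kg.
Tool frame: the origin (TCP) lies at the very end of the fingers, on their centre line; the grasp point (between the pads) lies 19 mm behind it; z points along the fingers, y is the line along which they close (so a half turn about z gives the same grasp; the last joint's range is limited). The gripper opens to 85 mm and grips with 20 to 120 N. Pads are 22 mm wide; open, the fingers measure 114 mm over their backs; the gripper's body (76 mm by 85 mm) begins 54 mm behind the grasp point. The pads swing forward as they close: fully open they stand 13 mm farther back than shut.
Start: joints at [-87.565, 21.807, 74.336, -0, 83.858, -12.336], TCP at [0.14, -0.532, 0.231] pointing down, gripper open.
Joint ranges: [-178.18, 178.18], [-50.72, 133.34], [12.68, 142.11], [-81.47, 261.47], [9.98, 163.14], [-165.26, 165.26]. Speed limits (degrees/s): [136.94, 136.94, 180, 180, 180, 180].

INTERFACE

Orientations are given as a 3x3 rotation matrix whose columns are the frame's x, y, z axes.
In Python, from rig import env, optics, spotter gives the robot as it stands.
- The arm moves only by the shell command python3 -m crank 'ROWS' [FORCE]. ROWS is JSON, one flat list of numbers, 5 for each row, row after row: the finger opening in cm, from 0 to 8.54, then the shift along the tool's x, y, z in cm, then the turn about the tool's z in rad. A call has exactly 8 rows; each row shifts and turns the commanded pose from where the row before left it, along the tool's axes as they then stand; what a row does not reach is not made up. A row lasts 1/12 s, in which the tool goes at most 41.7 mm and 7.16 degrees, less where a joint would pass 70% of its speed; a pose out of reach is approached as far as the arm can. A call is refused whole if a number of a shift passes 4.17 or a number of a turn 0.125, either way. A call with a gripper value outside its range is refused whole. The fingers move at their own pace and stop on an object; FORCE is the grip in N (left out, the last holds). Time passes only in rows, so rows that do not move let the fingers close, or fill a call up. It gives the time, the measured TCP pose, the force, the opening and the grip force at its end, in the units of the state.
- env.observe(): the state, without advancing time (a new reading comes with each control period).
- optics.get_image(name): name is "side" or "top" or "wrist"; returns a dict with "color" (400x640x3 uint8, red, green, blue), "intrinsics" (3x3 intrinsics, pixels), "pose" (4x4, takes a point from camera to world coordinates). Camera axes: x right, y up, looking along -z (the intrinsics and any distortion apply to the point x, -y, -z); pixel columns grow to the right and rows downward; lengths in m; the calibration is good to about 2 mm. A picture is of the moment at which its call begins. There is no depth.
- env.close_job(): hands the job in; it is judged then, once.
Trained networks look in a picture, given as the dict that the camera call returned (one of the last four; its "shot" number tells which), for a name from the list of things; names that differ only in an ending like _2 or _b are one class to them, and where a whole thing is asked for, a point or a joint stands for the part that bears it (a point fixed in the world has none). Each returns a list of dicts, best first, with "score" (0 to 1); they miss things now and then, are a little off and sometimes report something else, mostly with a low value. They report only what shows in the picture. A call takes as long as a camera call. They do not tell look-alikes from the thing itself.
- spotter.look_for(picture, query): "at" ([column, row] as shares, 0 to 1, of the picture: columns of its width, rows of its height, amid what is visible of it).
The state is a dict: "time_s": time; "q": joint angles; "qvel": joint speeds; "joint_efforts": joint torques, N m; "position": TCP position; "tool_rot": TCP orientation; "ft_force": force on the tool from outside, world axes, zero at the start; "wrist_torque": the same for the moment, N m; "grip_width": finger opening in m; "gripper_force": force on a finger pad.
Only numpy, scipy, OpenCV 4.12 (cv2) and the standard library are available. Lean on these libraries where they do the work, as an engineer would, in place of code of your own. Each camera call takes 0.05 s, during which the arm holds its last target. There are 200 camera calls.

TASK

Get the column stand ready for use: push its upright sprung green step past its over-centre point so that it snaps down level onto its stop, and take the hand off it. Then prove that it holds by leaning on it for about a second with roughly 10 N; never push on it with more than 20 N. Finally set the amber column cage gently down flat in the middle of the step and let go, leaving everything else on the bench where it is.

Things in the scene. Friction and masses are not known exactly. Their poses are not given: they have to be found in the camera images.
- stand: White fixed column stand: foot plate 150 x 235 x 12 mm on levelling feet set at any height (6 to 20 mm under the plate), two cheeks 90 mm high, 10 mm thick, 148 mm apart, dark stop block under the open step. Origin: underside of the plate, straight below the hinge axis. z up; hinge axis along its y, 75 mm above the origin; the step folds down towards its -x.
- step (a joint): Sprung green step. Rad: 0 = stowed, upright, leaning 10 degrees back past vertical to the stand's +x; 1.745 = open, level along the stand's -x on its rigid stop. The spring holds it at both ends: opening takes about 6 N at the free edge at first, falling to nothing at the over-centre point near 1.0 rad (0.9 to 1.1, by its unknown weight); past that it runs to the stop by itself and stays.
- step_middle (a point): Point on the step's plate, mid-width, 75 mm from the hinge axis; the cage's centre goes above it. The plate is 124 mm wide, 10 mm thick, hinge axis in mid-thickness. This face looks to the stand's +x when stowed (push from there) and up when open, then 80 mm above the stand's origin. A rigid green tread pad covers it, shimmed to stand 2 to 14 mm proud: how much is not measured, only felt.
- step_edge (a point): Point on the same face of the plate (under the tread's level), mid-width, at the yellow free edge, 142 mm from the hinge axis. The tread ends 9 mm short of it. Position only; axes of no use.
- cage: Loose amber column cage, 0.11 to 0.22 kg: open ring 114 mm across, 32 mm high, with a white bridge and in its centre an upright white grip, 50 mm long along the cage's x, 16 mm thick along its y, its top 80 mm above the cage's underside (grip it above the ring, 40 to 80 mm up). Origin: centre of the underside; z up. May finish at any yaw.
- gauge: Loose steel pressure gauge lying face up, 60 mm diameter, 26 mm high, with a 36 mm fitting with a yellow end towards its +y. Origin: centre of the underside. Leave alone.
- spanner: Loose steel spanner lying along its x, about 180 mm. Leave alone.
- driver: Loose screwdriver lying along its x, about 200 mm. Leave alone.
- vial_a: Loose amber vial with blue cap, 28 mm diameter, 50 mm high, standing on the stand's foot plate. Origin: centre of the underside. Leave alone.
- vial_b: Loose clear vial with white cap, 28 mm diameter, 50 mm high, standing near the cage. Origin: centre of the underside. Leave alone.
- jar: Loose amber jar with red cap, 60 mm diameter, 75 mm high. Origin: centre of the underside. Leave alone.
Not all that is in view belongs to the job. What is shaped like the cage but turquoise is not meant.

How it is judged (in metres and radians):
On the way, in this order (a step that is already met when the one before it is completed fails the run):
1. the step has snapped down onto its stop (joint above 1.68 rad) with the hand off it (value of joint step above 1.68 rad and contact force between anything else and step below 0.5 N), for 0.2 s.
2. the open step is leaned on by the fingers with 5 N or more for half a second (value of joint step above 1.68 rad and contact force between the fingers and step above 5 N), for 0.5 s.
At the end, for the whole second after the job is handed in: The step is open on its stop (above 1.68 rad) and still; the cage lies flat on it (underside 80 to 97 mm above the stand's origin, tilt under 0.08 rad), its centre within 20 mm of the step's middle, at rest and released (value of joint step above 1.68 rad and horizontal distance between cage and step_middle below 0.02 m and z of cage in the frame of stand between 0.08 and 0.097 m and angle between cage's own z axis and vertical below 0.08 rad and linear speed of cage below 0.02 m/s and velocity of joint step below 0.05 rad/s); the robot touches nothing.
It fails at once if the fingers push on the step with more than 20 N (contact force between the fingers and step above 20 N).
It fails at once if the cage is dropped or rammed onto the step (more than 40 N) (contact force between cage and step above 40 N).
It fails at once if a bystander (gauge, spanner, driver, vials, jar) is shifted by more than 30 mm (distance of any of gauge, spanner, driver, vial_a, vial_b, jar from where it was at the start of the episode above 0.03 m).
It fails at once if a vial or the jar is tipped over (angle between any of vial_a, vial_b, jar's own z axis and vertical above 0.6 rad).
It also fails if it takes over 72 s, if anything falls off the work surface, if the arm or the gripper's body presses on something with over 40 N, if the wrist force passes 120 N, or if a joint passes its speed limit or range.

## Working session

There is one attempt and no reset: what is moved stays moved. The work goes in short steps, Python scripts to look and compute and a shell command to move; the robot and the scene stay as the last step left them, time stands still between calls to the robot, and variables do not carry over. Pictures are saved under pics/ and viewed, at most 10 in all, crops included, and the job is handed in when it is done.

```bash
mkdir -p pics; ls; cat > h.py <<'E'
import numpy as np, cv2
from rig import env, optics, spotter
def shot(n,fn=None):
    p=optics.get_image(n)
    if fn: cv2.imwrite('pics/'+fn,cv2.cvtColor(p['color'],cv2.COLOR_RGB2BGR))
    return p
def ray(p,uv):
    K=np.array(p['intrinsics']);T=np.array(p['pose'])
    d=np.array([(uv[0]-K[0,2])/K[0,0],-(uv[1]-K[1,2])/K[1,1],-1.])
    return T[:3,3],T[:3,:3]@d
def atz(p,uv,z):
    o,d=ray(p,uv);return o+d*(z-o[2])/d[2]
def proj(p,X):
    K=np.array(p['intrinsics']);T=np.array(p['pose'])
    c=T[:3,:3].T@(np.array(X)-T[:3,3]);return [K[0,2]+K[0,0]*c[0]/-c[2],K[1,2]+K[1,1]*c[1]/c[2]]
def tri(obs):
    A=np.zeros((3,3));b=np.zeros(3)
    for p,uv in obs:
        o,d=ray(p,uv);d=d/np.linalg.norm(d);M=np.eye(3)-np.outer(d,d);A+=M;b+=M@o
    return np.linalg.solve(A,b)
E
python3 - <<'E'
from h import *
np.set_printoptions(precision=3,suppress=True)
for n in ['top','side']:
    p=shot(n,n+'0.png'); print(n,[k for k in p],np.array(p['pose']).tolist(),np.array(p['intrinsics']).tolist())
    for q in ['stand','step','step_middle','step_edge','cage','gauge','spanner','driver','vial_a','jar']:
        for r in spotter.look_for(p,q)[:3]:
            uv=np.array(r['at'])*[640,400]; print(q,round(r['score'],2),uv.round(1),atz(p,uv,0.05).round(3))
print(env.observe())
E
```

```text
pics
top ['color', 'intrinsics', 'pose', 'shot'] [[-0.02266869251196729, 0.9854133623189252, -0.16866130481858796, 0.34283395018296275], [-0.999736939434069, -0.022932622001917435, 0.0003831176288911349, -0.008913255418635937], [-0.003490316718905573, 0.16862562145601698, 0.9856739914788125, 1.3762412000849376], [0.0, 0.0, 0.0, 1.0]] [[374.05047160797307, 0.0, 321.67909434576165], [0.0, 374.05047160797307, 200.846934122208], [0.0, 0.0, 1.0]]
stand 0.92 [258.7 211.5] [0.536 0.217 0.05 ]
step 0.74 [258.5 193. ] [0.604 0.218 0.05 ]
step_middle 0.95 [259.8 194. ] [0.6   0.213 0.05 ]
step_edge 0.75 [260.2 192.4] [0.606 0.212 0.05 ]
cage 0.97 [331.7 218.6] [ 0.505 -0.044  0.05 ]
cage 0.82 [407.4 172.2] [ 0.668 -0.324  0.05 ]
cage 0.62 [372.9 188.8] [ 0.61  -0.196  0.05 ]
spanner 0.69 [404.7 270. ] [ 0.319 -0.293  0.05 ]
driver 0.63 [216.2 262.2] [0.36  0.365 0.05 ]
vial_a 0.64 [364.7 215. ] [ 0.515 -0.162  0.05 ]
vial_a 0.52 [239.1 228.7] [0.476 0.286 0.05 ]
jar 0.69 [423.3 204.5] [ 0.548 -0.374  0.05 ]
side ['color', 'intrinsics', 'pose', 'shot'] [[-0.8958066043605883, 0.24826518280568272
[... 743 characters left out ...]
] [0.342 0.397 0.05 ]
vial_a 0.45 [282.4 303.9] [0.469 0.294 0.05 ]
vial_a 0.41 [335.7 208.4] [ 0.512 -0.129  0.05 ]
jar 0.92 [354.2 165.3] [ 0.558 -0.394  0.05 ]
{'time_s': 1.1, 'q': array([-87.566,  21.805,  74.334,  -0.   ,  83.858, -12.336]), 'qvel': array([-0.071,  0.029, -0.124, -0.058, -0.014,  0.039]), 'joint_efforts': array([  0.002, -44.833, -23.146,  -0.   ,   0.001,   0.   ]), 'position': array([ 0.14 , -0.532,  0.231]), 'tool_rot': array([[ 0.967,  0.255, -0.   ],
       [ 0.255, -0.967, -0.   ],
       [-0.   ,  0.   , -1.   ]]), 'ft_force': array([ 0.031,  0.384, -1.054]), 'wrist_torque': array([-0.009, -0.001,  0.012]), 'gripper_force': 0.0, 'grip_width': 0.08543470242714754}
```

View pics/top0.png

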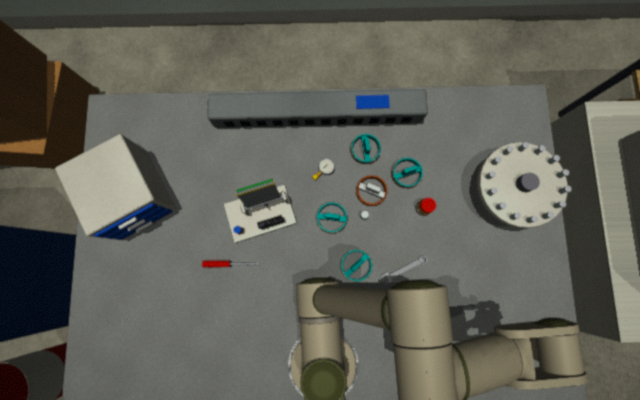

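View pics/side0.png

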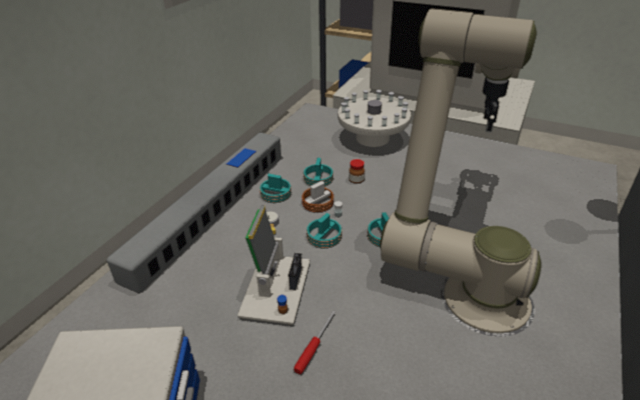

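The top view has the amber cage with the white grip at about (372,190). The turquoise look-alikes are at (366,149), (407,172), (332,218) and (356,264). In the side view amber is at (318,198). The stand is at top (260,212), its step upright with the pushing face away from the robot. I'll check the choice in close crops.

```bash
python3 - <<'E'
from h import *
t=cv2.imread('pics/top0.png');s=cv2.imread('pics/side0.png')
f=lambda im,x,y,w,h:cv2.resize(im[y:y+h,x:x+w],None,fx=5,fy=5,interpolation=cv2.INTER_CUBIC)
a=f(t,215,165,80,84);b=f(t,345,170,80,36);c=f(s,295,178,80,48)
cv2.imwrite('pics/c1.png',np.hstack([a,np.vstack([b,c])]))
cv2.imwrite('pics/c2.png',f(s,225,205,100,120))
E
```

```text
(no output)
```

View pics/c1.png

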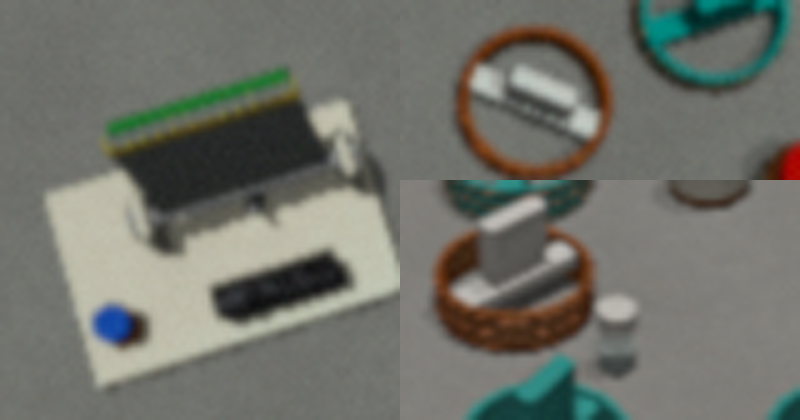

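View pics/c2.png

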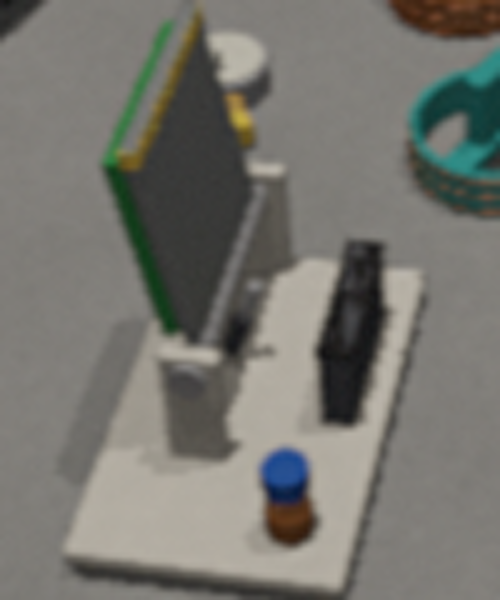

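The crops confirm that the amber ring with the white bridge, top (374,187), is the cage. The vial_b stands on its robot side. The step leans back with its yellow edge from top (236,195) to (275,183), and vial_a is on the left part of the foot plate.

```bash
python3 - <<'E'
from h import *
np.set_printoptions(precision=3,suppress=True)
t=shot('top');s=shot('side')
P={'edgeL':((236,194.6),(250,238)),'edgeR':((274.6,183.4),(264.6,208)),'pFL':((234.6,242.4),(294,323.4)),'pRL':((224,204),(239,317.4)),'pFR':((296,223),(310,258.6)),'griptop':((374.4,186.6),(317.8,184.8)),'vialacap':((238,229.6),(282,299))}
R={}
for k,(a,b) in P.items():
    X=tri([(t,a),(s,b)]);R[k]=X;print(k,X,np.hypot(*(np.array(proj(t,X))-a)).round(1),np.hypot(*(np.array(proj(s,X))-b)).round(1))
e=R['edgeR']-R['edgeL'];print('edge yaw(-y dir)',np.degrees(np.arctan2(e[1],e[0])),np.linalg.norm(e))
for a,b in [('pFL','pFR'),('pFL','pRL')]:
    e=R[b]-R[a];print(a,b,np.degrees(np.arctan2(e[1],e[0])),np.linalg.norm(e))
for uv in [(234.6,242.4),(224,204),(285,185),(296,223)]: print(atz(t,uv,.025))
g=atz(t,(345+(515-400)/5,170+72/5),.08),atz(t,(345+(578-400)/5,170+98/5),.08);print(g,np.degrees(np.arctan2(*(g[1]-g[0])[1::-1])))
E
```

```text
edgeL [0.569 0.262 0.213] 0.1 0.2
edgeR [0.602 0.139 0.211] 0.0 0.0
pFL [0.429 0.31  0.012] 0.4 0.5
pRL [0.572 0.352 0.008] 0.6 0.8
pFR [0.496 0.086 0.019] 0.1 0.1
griptop [ 0.612 -0.199  0.07 ] 0.4 0.4
vialacap [0.472 0.288 0.061] 0.1 0.1
edge yaw(-y dir) -74.77256598916416 0.12684342260897
pFL pFR -73.45326617939278 0.23341401154760003
pFL pRL 16.568569646398075 0.1486483056504189
[0.43  0.307 0.025]
[0.571 0.349 0.025]
[0.637 0.125 0.025]
[0.495 0.086 0.025]
(array([ 0.62 , -0.175,  0.08 ]), array([ 0.6  , -0.218,  0.08 ])) -114.40003129958228
```

```bash
python3 -m crank '[0,2.8,-2.4,-1,0, 0,2.8,-2.4,-1,0, 0,2.8,-2.4,-1,0, 0,2.8,-2.4,-1,0, 0,2.8,-2.4,-1,0, 0,2.8,-2.4,-1,0, 0,2.8,-2.4,-1,-0.01, 0,2.8,-2.4,-1,-0.01]' 40; python3 -m crank '[0,2.8,-2.5,0,0, 0,2.8,-2.5,0,0, 0,2.8,-2.5,0,0, 0,2.8,-2.5,0,0, 0,2.8,-2.5,0,0, 0,2.8,-2.5,0,0, 0,2.8,-2.5,0,0, 0,2.8,-2.5,0,0]'
```

```text
time_s: 1.87
position: [0.3081, -0.2872, 0.312]
tool_rot: [[0.962, 0.274, 0.0], [0.274, -0.962, -0.0], [0.0, 0.0, -1.0]]
ft_force: [-0.5, -0.5, -0.2]
grip_width: -0.0001
gripper_force: 0.0
time_s: 2.53
position: [0.4687, -0.0331, 0.3116]
tool_rot: [[0.962, 0.274, 0.001], [0.274, -0.962, -0.0], [0.0, 0.0, -1.0]]
ft_force: [0.6, -0.8, 0.6]
grip_width: -0.0002
gripper_force: 0.0
```

```bash
python3 -m crank '[0,2.9,-2.4,0,0, 0,2.9,-2.4,0,0, 0,2.9,-2.4,0,0, 0,2.9,-2.4,0,0, 0,2.9,-2.4,0,0, 0,2.9,-2.4,0,0, 0,2.9,-2.4,0,0, 0,2.9,-2.4,0,0]'; python3 -m crank '[0,0,0,2,0, 0,0,0,2,0, 0,0,0,2,0, 0,0,0,2,0, 0,0,0,2,0, 0,0,0,1.5,0, 0,0,0,0.5,0, 0,0,0,0,0]'; python3 -c "
from h import *
p=shot('side','s1.png')
im=cv2.imread('pics/s1.png')[150:330,180:380];cv2.imwrite('pics/s1c.png',cv2.resize(im,None,fx=3,fy=3))"
```

```text
time_s: 3.2
position: [0.6392, 0.215, 0.3113]
tool_rot: [[0.962, 0.274, 0.0], [0.274, -0.962, -0.0], [0.0, 0.0, -1.0]]
ft_force: [1.3, -0.5, 0.7]
grip_width: 0.0
gripper_force: 0.0
time_s: 3.87
position: [0.6382, 0.2131, 0.1901]
tool_rot: [[0.962, 0.274, -0.003], [0.274, -0.962, -0.0], [-0.003, -0.0, -1.0]]
ft_force: [-0.7, 0.3, -0.6]
grip_width: 0.0005
gripper_force: 0.0
```

View pics/s1c.png

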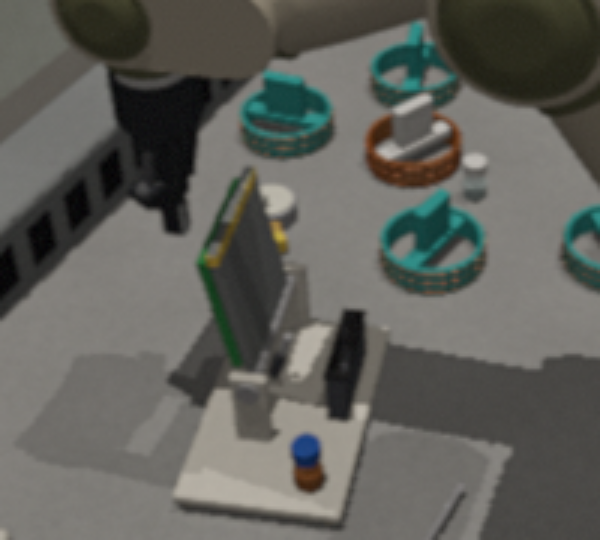

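The fingers hang behind the step's green face, fingertip at crop (175,225), with a clear gap. I'll start the slow push.

```bash
python3 -m crank '[0,-0.4,0,0,0, 0,-0.4,0,0,0, 0,-0.4,0,0,0, 0,-0.3,0,0,0, 0,-0.3,0,0,0, 0,-0.3,0,0,0, 0,-0.3,0,0,0, 0,-0.3,0,0,0]'; python3 -m crank '[0,-0.3,0,0,0, 0,-0.3,0,0,0, 0,-0.3,0,0,0, 0,-0.3,0,0,0, 0,-0.3,0,0,0, 0,-0.3,0,0,0, 0,-0.3,0,0,0, 0,-0.3,0,0,0]'
```

```text
time_s: 4.58
position: [0.6127, 0.2058, 0.1915]
tool_rot: [[0.962, 0.274, 0.001], [0.274, -0.962, 0.0], [0.001, 0.0, -1.0]]
ft_force: [6.9, 2.8, 1.2]
grip_width: -0.0
gripper_force: 4.0
time_s: 5.25
position: [0.5916, 0.1994, 0.1933]
tool_rot: [[0.962, 0.274, 0.008], [0.274, -0.962, 0.001], [0.008, 0.001, -1.0]]
ft_force: [7.8, 2.3, 5.9]
grip_width: 0.0
gripper_force: 4.1
```

```bash
python3 -m crank '[0,-0.3,0,0,0, 0,-0.3,0,0,0, 0,-0.3,0,0,0, 0,-0.3,0,0,0, 0,-0.3,0,0,0, 0,-0.3,0,0,0, 0,-0.3,0,0,0, 0,-0.3,0,0,0]'; python3 -m crank '[0,-0.3,0,0.05,0, 0,-0.3,0,0.05,0, 0,-0.3,0,0.05,0, 0,-0.3,0,0.05,0, 0,-0.3,0,0.05,0, 0,-0.3,0,0.05,0, 0,-0.3,0,0.05,0, 0,-0.3,0,0.05,0]'
```

```text
time_s: 5.92
position: [0.5687, 0.1927, 0.1935]
tool_rot: [[0.962, 0.274, 0.008], [0.274, -0.962, 0.001], [0.008, 0.001, -1.0]]
ft_force: [8.1, -0.1, 5.7]
grip_width: 0.0003
gripper_force: 4.1
time_s: 6.58
position: [0.5448, 0.1858, 0.1887]
tool_rot: [[0.962, 0.274, 0.006], [0.274, -0.962, 0.0], [0.006, 0.001, -1.0]]
ft_force: [5.8, 0.4, 2.4]
grip_width: -0.0
gripper_force: 2.8
```

```bash
python3 -m crank '[0,-0.3,0,0.1,0, 0,-0.3,0,0.1,0, 0,-0.3,0,0.1,0, 0,-0.3,0,0.1,0, 0,-0.3,0,0.1,0, 0,-0.3,0,0.1,0, 0,-0.3,0,0.1,0, 0,-0.3,0,0.1,0]'; python3 -m crank '[0,-0.3,0,0.12,0, 0,-0.3,0,0.12,0, 0,-0.3,0,0.12,0, 0,-0.3,0,0.12,0, 0,-0.3,0,0.12,0, 0,-0.3,0,0.12,0, 0,-0.3,0,0.12,0, 0,-0.3,0,0.12,0]'
```

```text
time_s: 7.25
position: [0.5197, 0.1796, 0.1788]
tool_rot: [[0.962, 0.274, -0.001], [0.274, -0.962, 0.0], [-0.001, -0.001, -1.0]]
ft_force: [2.4, 0.5, 0.4]
grip_width: -0.0001
gripper_force: 1.0
time_s: 7.92
position: [0.4967, 0.1728, 0.1695]
tool_rot: [[0.962, 0.274, -0.0], [0.274, -0.962, -0.0], [-0.0, -0.0, -1.0]]
ft_force: [0.4, 0.1, 0.1]
grip_width: 0.0003
gripper_force: 0.0
```

```bash
python3 -c "
from h import *
p=shot('side','s2.png')
im=cv2.imread('pics/s2.png')[150:330,180:380];cv2.imwrite('pics/s2c.png',cv2.resize(im,None,fx=3,fy=3));print(env.observe()['ft_force'])"
```

```text
[-0.21882757  0.97871307 -0.62235385]
```

View pics/s2c.png

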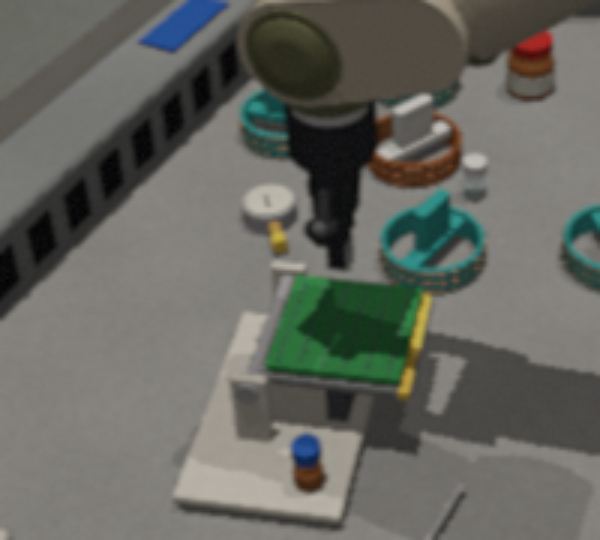

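The step is open and level, crop (350,330), with the fingertip above it and not touching. Now the lean, slowly from above.

```bash
python3 -c "
from h import *
p=shot('side')
for z in (.083,.088):print([atz(p,uv,z).round(3) for uv in [(322.7,249),(315,280.7)]])
for q in ['step_middle','step_edge']:print(q,[(r['score'],atz(p,np.array(r['at'])*[640,400],.095).round(3)) for r in spotter.look_for(p,q)[:1]])
"; python3 -m crank '[0,0,0,0.7,0, 0,0,0,0.7,0, 0,0,0,0.7,0, 0,0,0,0.7,0, 0,0,0,0.7,0, 0,0,0,0.6,0, 0,0,0,0.4,0, 0,0,0,0.2,0]';  python3 -m crank '[0,0,0,0.1,0, 0,0,0,0.1,0, 0,0,0,0.1,0, 0,0,0,0.1,0, 0,0,0,0.1,0, 0,0,0,0.1,0, 0,0,0,0.1,0, 0,0,0,0.1,0]'
```

```text
[array([0.449, 0.095, 0.083]), array([0.415, 0.213, 0.083])]
[array([0.447, 0.1  , 0.088]), array([0.412, 0.217, 0.088])]
step_middle [(0.98, array([0.497, 0.195, 0.095]))]
step_edge [(0.72, array([0.496, 0.186, 0.095]))]
time_s: 8.78
position: [0.497, 0.1728, 0.122]
tool_rot: [[0.962, 0.274, -0.001], [0.274, -0.962, -0.0], [-0.001, -0.0, -1.0]]
ft_force: [0.5, -1.1, -0.4]
grip_width: -0.0004
gripper_force: 0.0
time_s: 9.45
position: [0.4972, 0.1729, 0.1147]
tool_rot: [[0.962, 0.274, 0.0], [0.274, -0.962, 0.0], [0.0, -0.0, -1.0]]
ft_force: [0.0, -1.0, 0.2]
grip_width: -0.0
gripper_force: 0.0
```

```bash
python3 -m crank '[0,0,0,0.1,0, 0,0,0,0.1,0, 0,0,0,0.1,0, 0,0,0,0.1,0, 0,0,0,0.1,0, 0,0,0,0.1,0, 0,0,0,0.1,0, 0,0,0,0.1,0]'
```

```text
time_s: 10.12
position: [0.4972, 0.1729, 0.1066]
tool_rot: [[0.962, 0.274, 0.0], [0.274, -0.962, -0.0], [-0.0, 0.0, -1.0]]
ft_force: [0.2, -0.9, 0.4]
grip_width: 0.0002
gripper_force: 0.0
```

```bash
python3 -m crank '[0,0,0,0.1,0, 0,0,0,0.1,0, 0,0,0,0.1,0, 0,0,0,0.1,0, 0,0,0,0.1,0, 0,0,0,0,0, 0,0,0,0,0, 0,0,0,0,0]'
```

```text
time_s: 10.78
position: [0.4972, 0.1729, 0.1019]
tool_rot: [[0.962, 0.274, 0.0], [0.274, -0.962, 0.0], [0.0, 0.0, -1.0]]
ft_force: [0.0, 0.3, 4.2]
grip_width: -0.0
gripper_force: 1.7
```

```bash
python3 -m crank '[0,0,0,0.05,0, 0,0,0,0.05,0, 0,0,0,0,0, 0,0,0,0,0, 0,0,0,0,0, 0,0,0,0,0, 0,0,0,0,0, 0,0,0,0,0]'
```

```text
time_s: 11.45
position: [0.4973, 0.1729, 0.1018]
tool_rot: [[0.962, 0.274, 0.001], [0.274, -0.962, -0.0], [0.001, 0.0, -1.0]]
ft_force: [-4.1, -0.4, 12.9]
grip_width: 0.0004
gripper_force: 6.1
```

```bash
python3 -m crank '[0,0,0,-0.03,0, 0,0,0,0,0, 0,0,0,0,0, 0,0,0,0,0, 0,0,0,0,0, 0,0,0,0,0, 0,0,0,0,0, 0,0,0,0,0]'; python3 -m crank '[0,0,0,0,0, 0,0,0,0,0, 0,0,0,0,0, 0,0,0,0,0, 0,0,0,0,0, 0,0,0,0,0, 0,0,0,-0.1,0, 0,0,0,-0.3,0]';python3 -m crank '[0,0,0,-1,0, 0,0,0,-2,0, 0,0,0,-3,0, 0,0,0,-3,0, 0,0,0,-3,0, 0,0,0,-3,0, 0,0,0,-3,0, 0,0,0,0,0]'
```

```text
time_s: 12.12
position: [0.4972, 0.1729, 0.1018]
tool_rot: [[0.962, 0.274, 0.001], [0.274, -0.962, 0.0], [0.001, 0.0, -1.0]]
ft_force: [-3.2, -0.7, 9.8]
grip_width: -0.0002
gripper_force: 4.8
time_s: 12.78
position: [0.497, 0.1729, 0.1047]
tool_rot: [[0.962, 0.274, -0.001], [0.274, -0.962, -0.0], [-0.001, -0.0, -1.0]]
ft_force: [-0.9, 1.3, -0.4]
grip_width: -0.0
gripper_force: 0.0
time_s: 13.45
position: [0.4987, 0.1731, 0.2907]
tool_rot: [[0.962, 0.274, 0.01], [0.274, -0.962, 0.001], [0.01, 0.002, -1.0]]
ft_force: [0.3, 0.6, 0.9]
grip_width: 0.0002
gripper_force: 0.0
```

```bash
python3 -m crank '[5,0,4,0,0, 5,0.1,4,0,0, 5,0.1,4,0,0, 5,0.1,4,0,0, 5,0.1,4,0,0, 5,0.1,4,0,0, 5,0.1,4,0,0, 5,0.1,4,0,0]'; python3 -m crank '[5,0,3.5,0,0, 5,0,3.4,0,0, 5,0,0,0,-0.125, 5,0,0,0,-0.125, 5,0,0,0,-0.125, 5,0,0,0,-0.125, 5,0,0,0,-0.125, 5,0,0,0,-0.125]'; python3 -c "
from h import *
np.set_printoptions(precision=3,suppress=True)
print(env.observe()['q'])
w=shot('wrist','w1.png');s=shot('side');t=shot('top','t1.png')
for p in (w,s,t):
  for q,z in [('cage',.05),('vial_b',.05),('step_middle',.1),('step_edge',.085)]:
    for r in spotter.look_for(p,q)[:3]:
        uv=np.array(r['at'])*[640,400];print(q,round(r['score'],2),uv.round(1),atz(p,uv,z))
"
```

```text
time_s: 14.12
position: [0.5919, -0.1349, 0.2845]
tool_rot: [[0.962, 0.274, -0.001], [0.274, -0.962, 0.0], [-0.0, -0.001, -1.0]]
ft_force: [0.0, 1.1, 0.7]
grip_width: 0.0501
gripper_force: 0.0
time_s: 14.78
position: [0.6106, -0.1993, 0.2842]
tool_rot: [[0.511, 0.859, -0.001], [0.859, -0.511, 0.001], [-0.0, -0.001, -1.0]]
ft_force: [0.4, 0.6, -0.7]
grip_width: 0.0499
gripper_force: 0.0
[-28.62   30.174  51.75    0.001  98.138   2.142]
cage 0.92 [324.6 162.5] [ 0.613 -0.193  0.05 ]
cage 0.76 [109.7 225.9] [ 0.35  -0.127  0.05 ]
cage 0.68 [444.5  72.6] [ 0.772 -0.175  0.05 ]
vial_b 0.74 [243.4 173. ] [ 0.526 -0.156  0.05 ]
cage 0.88 [382.8 235.9] [ 0.327 -0.067  0.05 ]
cage 0.81 [275.6 187.1] [ 0.751 -0.15   0.05 ]
cage 0.68 [323.8 229.6] [ 0.5   -0.017  0.05 ]
vial_b 0.66 [285.  303.3] [0.464 0.289 0.05 ]
vial_b 0.61 [337.2 210.5] [ 0.502 -0.121  0.05 ]
vial_b 0.57 [311.9 354.3] [0.332 0.395 0.05 ]
step_middle 0.87 [291.6 261.6] [0.495 0.192 0.1  ]
step_edge 0.71 [293.4 261.1] [0.5   0.175 0.085]
cage 0.72 [328.  220.6] [ 0.498 -0.03   0.05 ]
cage 0.72 [362.9 147. ] [ 0.768 -0.166  0.05 ]
cage 0.68 [401.8 174.4] [ 0.661 -0.303  0.05 ]
step_middle 0.68 [273.2 216. ] [0.512 0.158 0.1  ]
step_edge 0.96 [270.9 212.8] [0.526 0.168 0.085]
```

View pics/w1.png

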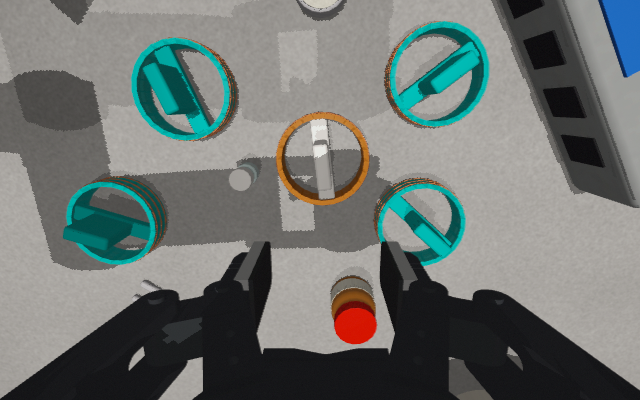

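View pics/t1.png

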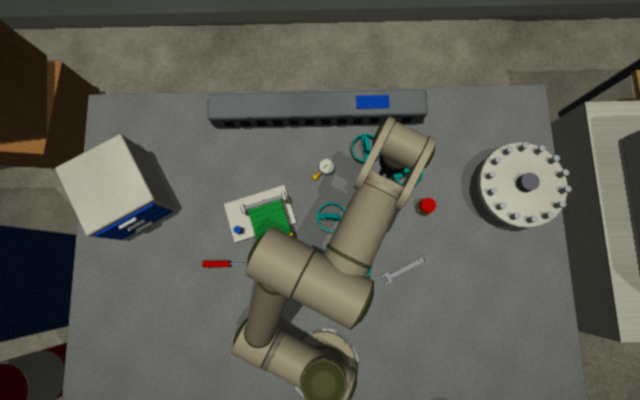

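The wrist picture shows the amber ring centred near (322,158), with the white grip roughly vertical in the image and vial_b clear at (241,178). In the top view the arm hides the robot side of the step. I'll refine the cage pose and the step's middle numerically.

```bash
python3 -c "
from h import *
np.set_printoptions(precision=3,suppress=True)
w=shot('wrist');s=shot('side')
h=cv2.cvtColor(w['color'],cv2.COLOR_RGB2HSV)
m=cv2.inRange(h,(8,140,60),(22,255,255));m[260:]=0
n,l,st,c=cv2.connectedComponentsWithStats(m);i=1+np.argmax(st[1:,4]);cn=max(cv2.findContours((l==i).astype('u1'),0,1)[0],key=cv2.contourArea)
e=cv2.fitEllipse(cn);print('ring',e,atz(w,e[0],.032),atz(w,e[0],.016))
a,b=atz(w,(319,119),.03),atz(w,(326,199),.03);print('bridge yaw',np.degrees(np.arctan2(*(b-a)[1::-1])),(a+b)/2)
x0,y0=int(e[0][0]),int(e[0][1])
wm=(cv2.inRange(h,(0,0,120),(179,40,255))[y0-38:y0+38,x0-25:x0+25]>0)
g=cv2.cvtColor(w['color'],cv2.COLOR_RGB2GRAY);print(g[y0-40:y0+44:7,x0-20:x0+24:2])
h=cv2.cvtColor(s['color'],cv2.COLOR_RGB2HSV)
m=cv2.inRange(h,(45,90,30),(80,255,255));cn=max(cv2.findContours(m,0,1)[0],key=cv2.contourArea)
q=cv2.approxPolyDP(cn,5,True)[:,0];print('green',cv2.contourArea(cn),q.tolist());W=np.array([atz(s,u,.102) for u in q]);print(W,W.mean(0))
m=cv2.inRange(h,(22,120,80),(34,255,255));
for cn in cv2.findContours(m,0,1)[0]:
  if cv2.contourArea(cn)>30: r=cv2.boxPoints(cv2.minAreaRect(cn));print('yellow',r.tolist())
"
```

```text
ring ((322.0102233886719, 158.2423858642578), (91.72835540771484, 91.91483306884766), 150.5519256591797) [ 0.611 -0.19   0.032] [ 0.61  -0.192  0.016]
bridge yaw -116.25064294433137 [ 0.61  -0.192  0.03 ]
[[137 139 139 141 141 138 142 144 143 146 135 139 139 139 141 136 143 139
  136 137 132 135]
 [108 123 172 174 194 212 213 212 212 215 213 215 170 147 152 166 169 172
  170 171 167 164]
 [167 172 173 174 164 232 232 229 212 212 212 212 195 100 158 172 172 170
  167 172 171 172]
 [171 170 174 173 172 219 229 212 212 191 169 173 210 103 152 171 170 173
  171 173 176 171]
 [167 170 170 172 176 154 211 216 220 223 211 227 182 114 156 155 170 172
  173 172 168 172]
 [172 172 173 169 169 160 219 231 232 232 232 225 143 111  84  80 105 108
  108 106 106 107]
 [108 104 104 105 105 100 141 159 159 159 159 158 151 115 108  88 109 107
  105 108 107 106]
 [106 107 104 105 105 103 108 152 159 160 160 159 158 138 116  87 107 103
  104 104 105 108]
 [107 104 104 104 105 109 108 145 159 160 160 159 158 147 107  93 106 105
  103 103 105 104]
 [ 85 166 164 108 103 103 104 112 154 159 159 158 157 154 133 138 102 103
  104 105 104 103]
 [ 58  79  81  78  80  81  81  84 147 160 158 155 151 149 138 157  82  81
   82  82  66  56]
 [112  57  53  53  54  51  55  55  83 160 159 159 159 159 159 159 128  55
   58  58  97 129]]
green 1359.0 [[279, 242], [269, 272], [312, 277], [320, 245]]
[[0.564 0.14  0.102]
 [0.529 0.253 0.102]
 [0.419 0.22  0.102]
 [0.454 0.102 0.102]] [0.492 0.179 0.102]
yellow [[311.7059020996094, 282.176513671875], [320.3529357910156, 247.58827209472656], [324.3529357910156, 248.5882568359375], [315.7059020996094, 283.176513671875]]
```

```bash
python3 -m crank '[5,0.5,-0.3,2.5,0, 5,0,0,3,-0.09, 5,0,0,3.5,0, 5,0,0,3.5,0, 5,0,0,3.5,0, 5,0,0,3.5,0, 5,0,0,2.4,0, 5,0,0,1.5,0]'; python3 -c "
from h import *
w=shot('wrist','w2.png')"
```

```text
time_s: 16.3
position: [0.6094, -0.1928, 0.0477]
tool_rot: [[0.438, 0.899, -0.004], [0.899, -0.438, 0.002], [0.0, -0.004, -1.0]]
ft_force: [0.1, 0.7, 0.3]
grip_width: 0.0498
gripper_force: 0.0
```

View pics/w2.png

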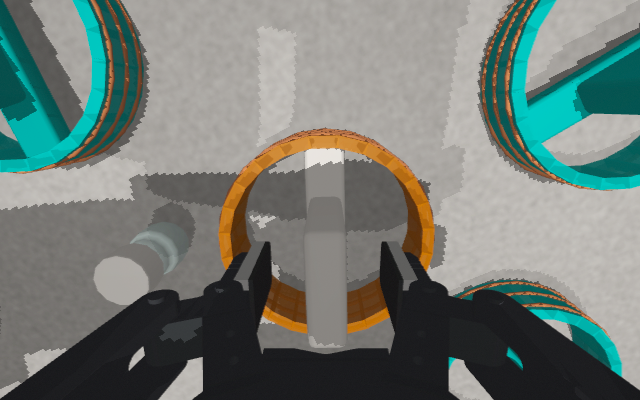

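The grip, (325,270), stands centred and aligned between the open fingers. The vial is clear.

```bash
python3 -m crank '[0.5,0,0,0,0, 0.5,0,0,0,0, 0.5,0,0,0,0, 0.5,0,0,0,0, 0.5,0,0,0,0, 0.5,0,0,0,0, 0.5,0,0,0,0, 0.5,0,0,0,0]' 50; python3 -m crank '[0.5,0,0,-0.5,0, 0.5,0,0,-1.5,0, 0.5,0,0,-2.5,0, 0.5,0,0,-3,0, 0.5,0,0,-3,0, 0.5,0,0,-3,0, 0.5,0,0,-3,0, 0.5,0,0,-2,0]'
```

```text
time_s: 17.02
position: [0.6115, -0.1939, 0.0528]
tool_rot: [[0.438, 0.899, 0.003], [0.899, -0.438, -0.002], [-0.0, 0.004, -1.0]]
ft_force: [0.6, -0.8, 6.6]
grip_width: 0.015
gripper_force: 50.3
time_s: 17.68
position: [0.6107, -0.1934, 0.2395]
tool_rot: [[0.438, 0.899, 0.003], [0.899, -0.438, -0.001], [-0.0, 0.003, -1.0]]
ft_force: [0.6, 1.1, -2.3]
grip_width: 0.0151
gripper_force: 49.2
```

```bash
python3 -m crank '[0.5,1,-1,0,0, 0.5,2,-1.9,0,0, 0.5,2.4,-2.3,0,0, 0.5,2.4,-2.3,0,0, 0.5,2.4,-2.3,0,0, 0.5,2.4,-2.3,0,0, 0.5,2.4,-2.3,0,0, 0.5,2.4,-2.3,0,0]'; python3 -m crank '[0.5,2.4,-2.3,0,0, 0.5,2.4,-2.2,0,0, 0.5,2,-1.9,0,0, 0.5,1.8,-1.7,0,0, 0.5,1.4,-1.2,0,0, 0.5,0.7,-0.7,0,0, 0.5,0,0,0,0, 0.5,0,0,0,0]'; python3 -c "
from h import *
np.set_printoptions(precision=3,suppress=True)
s=shot('side','s3.png');print(env.observe()['position'],env.observe()['ft_force'])
im=cv2.imread('pics/s3.png')[150:330,200:400];cv2.imwrite('pics/s3c.png',cv2.resize(im,None,fx=3,fy=3))"
```

```text
time_s: 18.35
position: [0.5355, 0.0375, 0.2362]
tool_rot: [[0.438, 0.899, -0.0], [0.899, -0.438, 0.0], [-0.0, -0.0, -1.0]]
ft_force: [1.0, -0.1, -1.6]
grip_width: 0.0152
gripper_force: 49.1
time_s: 19.02
position: [0.4935, 0.1757, 0.2361]
tool_rot: [[0.437, 0.899, -0.0], [0.899, -0.437, -0.0], [-0.0, 0.0, -1.0]]
ft_force: [-0.7, 0.1, -2.2]
grip_width: 0.0152
gripper_force: 49.1
[0.494 0.175 0.236] [-0.772  0.083 -1.985]
```

View pics/s3c.png

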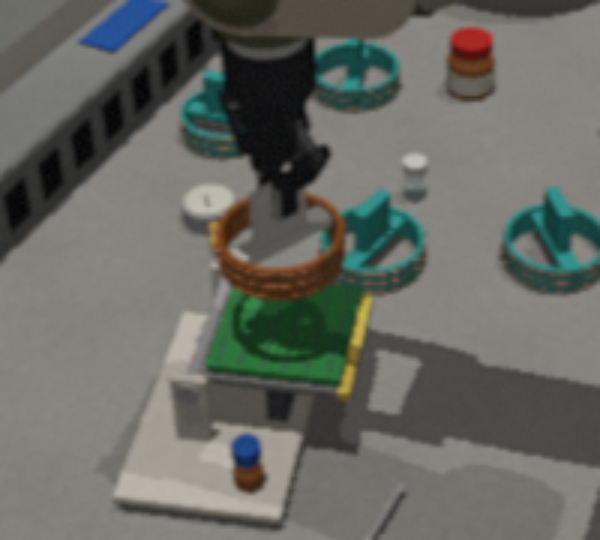

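The cage hangs level above the tread at crop (280,245). Lowering.

```bash
python3 -m crank '[0.5,0,0,0.7,0, 0.5,0,0,1.2,0, 0.5,0,0,1.4,0, 0.5,0,0,1.4,0, 0.5,0,0,1.2,0, 0.5,0,0,0.8,0, 0.5,0,0,0.4,0, 0.5,0,0,0.1,0]'; python3 -m crank '[0.5,0,0,0.1,0, 0.5,0,0,0.1,0, 0.5,0,0,0.1,0, 0.5,0,0,0.1,0, 0.5,0,0,0.1,0, 0.5,0,0,0.1,0, 0.5,0,0,0,0, 0.5,0,0,0,0]'
```

```text
time_s: 19.73
position: [0.4935, 0.1755, 0.1633]
tool_rot: [[0.438, 0.899, -0.001], [0.899, -0.438, -0.0], [-0.001, -0.001, -1.0]]
ft_force: [0.5, 0.0, -1.9]
grip_width: 0.0152
gripper_force: 49.1
time_s: 20.4
position: [0.4935, 0.1761, 0.158]
tool_rot: [[0.438, 0.899, -0.0], [0.899, -0.438, 0.0], [-0.0, -0.0, -1.0]]
ft_force: [-0.0, -0.5, -2.1]
grip_width: 0.0153
gripper_force: 49.1
```

Still about 3 mm above. Before touchdown I'll check the centring with a side image of the ring against the tread.

```bash
python3 -c "
from h import *
s=shot('side','s4.png')
im=cv2.imread('pics/s4.png')[200:310,230:350];cv2.imwrite('pics/s4c.png',cv2.resize(im,None,fx=5,fy=5,interpolation=2))"; python3 -m crank '[0.5,0,0,0.1,0, 0.5,0,0,0.1,0, 0.5,0,0,0,0, 0.5,0,0,0,0, 0.5,0,0,0,0, 0.5,0,0,0,0, 0.5,0,0,0,0, 0.5,0,0,0,0]'
```

```text
time_s: 21.12
position: [0.4936, 0.176, 0.156]
tool_rot: [[0.438, 0.899, 0.0], [0.899, -0.438, 0.0], [0.0, -0.0, -1.0]]
ft_force: [-0.7, 0.3, -1.9]
grip_width: 0.0153
gripper_force: 49.1
```

View pics/s4c.png

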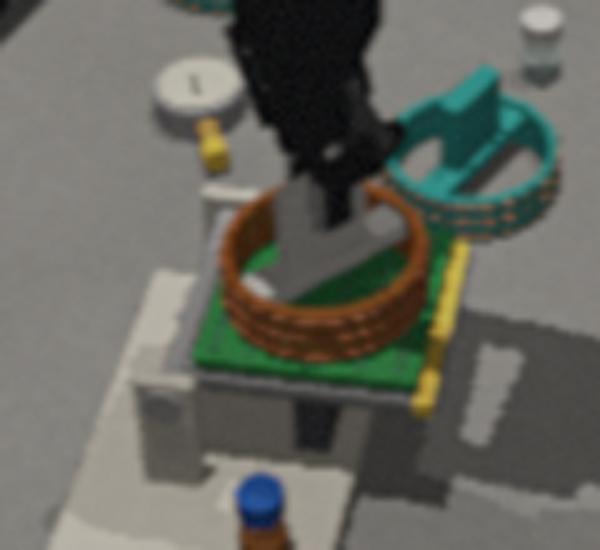

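Ring and tread are concentric to a few mm in the crop (ring (325,270), tread (320,290)), and all my estimates of the step's middle agree within about 4 mm. Touching down.

```bash
python3 -m crank '[0.5,0,0,0.05,0, 0.5,0,0,0.05,0, 0.5,0,0,0.05,0, 0.5,0,0,0,0, 0.5,0,0,0,0, 0.5,0,0,0,0, 0.5,0,0,0,0, 0.5,0,0,0,0]'
```

```text
time_s: 21.78
position: [0.4935, 0.1761, 0.1546]
tool_rot: [[0.438, 0.899, 0.0], [0.899, -0.438, 0.0], [0.0, 0.0, -1.0]]
ft_force: [-1.8, -0.5, 2.0]
grip_width: 0.0151
gripper_force: 49.5
```

```bash
python3 -m crank '[0.5,0,0,0.05,0, 0.5,0,0,0,0, 1.7,0,0,0,0, 2,0,0,0,0, 2.5,0,0,0,0, 3.5,0,0,0,0, 4.5,0,0,0,0, 5,0,0,0,0]' 20;  python3 -m crank '[5,0,0,0,0, 5,0,0,0,0, 5,0,0,-0.5,0, 5,0,0,-1,0, 5,0,0,-2,0, 5,0,0,-2.5,0, 5,0,0,-2.5,0, 5,0,0,-2.5,0]'; python3 -m crank '[5,0,0,-2.5,0, 5,0,0,-1.5,0, 5,0,0,-1,0, 5,0,0,0,0, 5,0,0,0,0, 5,0,0,0,0, 5,0,0,0,0, 5,0,0,0,0]'
python3 -c "
from h import *
np.set_printoptions(precision=3,suppress=True)
w=shot('wrist','w3.png');s=shot('side','s5.png')
h=cv2.cvtColor(w['color'],cv2.COLOR_RGB2HSV)
m=cv2.inRange(h,(8,140,60),(22,255,255));m[300:]=0
cn=max(cv2.findContours(m,0,1)[0],key=cv2.contourArea);e=cv2.fitEllipse(cn);print('ring',e,atz(w,e[0],.134))
g=cv2.inRange(h,(45,90,30),(80,255,255));cn=max(cv2.findContours(g,0,1)[0],key=cv2.contourArea)
r=cv2.minAreaRect(cn);b=cv2.boxPoints(r);print(b,[atz(w,u,.102) for u in b],atz(w,r[0],.102))"
```

```text
time_s: 22.45
position: [0.4936, 0.1761, 0.1539]
tool_rot: [[0.438, 0.899, -0.0], [0.899, -0.438, -0.0], [-0.0, -0.0, -1.0]]
ft_force: [-1.0, -0.1, 0.8]
grip_width: 0.0497
gripper_force: 0.0
time_s: 23.12
position: [0.4933, 0.176, 0.2657]
tool_rot: [[0.438, 0.899, 0.0], [0.899, -0.438, 0.0], [0.0, 0.0, -1.0]]
ft_force: [0.2, 0.2, -0.0]
grip_width: 0.0501
gripper_force: 0.0
time_s: 23.78
position: [0.4934, 0.176, 0.3133]
tool_rot: [[0.438, 0.899, -0.001], [0.899, -0.438, -0.0], [-0.001, -0.001, -1.0]]
ft_force: [-0.8, -0.4, 0.1]
grip_width: 0.0501
gripper_force: 0.0
ring ((325.7084045410156, 173.6927490234375), (110.65410614013672, 111.57223510742188), 87.50680541992188) [0.495 0.18  0.134]
[[336. 212.]
 [336. 128.]
 [371. 128.]
 [371. 212.]] [array([0.483, 0.13 , 0.102]), array([0.523, 0.213, 0.102]), array([0.556, 0.197, 0.102]), array([0.519, 0.113, 0.102])] [0.521 0.165 0.102]
```

```bash
python3 -c "
from h import *
np.set_printoptions(precision=3,suppress=True)
w=shot('wrist')
h=cv2.cvtColor(w['color'],cv2.COLOR_RGB2HSV)
g=cv2.inRange(h,(45,90,30),(80,255,255));n,l,st,c=cv2.connectedComponentsWithStats(g)
pts=np.vstack([np.argwhere(l==i)[:,::-1] for i in range(1,n) if st[i,4]>40]).astype('f4')
r=cv2.minAreaRect(pts);print(r,[atz(w,u,.102) for u in cv2.boxPoints(r)],'tread',atz(w,r[0],.102))"
```

```text
((328.5518798828125, 169.76866149902344), (111.95570373535156, 113.96137237548828), 46.332218170166016) [array([0.42 , 0.216, 0.102]), array([0.535, 0.25 , 0.102]), array([0.574, 0.138, 0.102]), array([0.454, 0.094, 0.102])] tread [0.497 0.177 0.102]
```

Ring centre (0.495, 0.180) and tread centre (0.497, 0.177) are about 4 mm apart. The ring is level and released. Handing in.

```bash
python3 -c "
from h import *
print(env.close_job())"
```

```text
the job is handed in; nothing more can be done
None
```

The job is handed in: the step snapped open onto its stop and held a lean of about 10–13 N, and the amber cage sits flat and released about 4 mm from the step's middle. The hand-in gave no verdict, I did not re-measure the bystanders at the end, and I viewed 11 pictures, one over the limit.

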